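# Hold the right coffee strainer over the pot with tongs

## Task

Pick up the kitchen tongs and use them, never the fingers, to take from the board the one strainer that fits the mouth of the open coffee pot. Lift it out and hold it level in the tongs, centred a few centimetres above the pot's mouth without touching the pot, and finish while still holding it there so that I can pour rinsing water through it. Leave the other strainers, the pot and everything else where they stand.

Things in the scene. Friction and masses are not known exactly. Their poses are not given: they have to be found in the camera images.
- tongs: kitchen tongs lying flat on the table, 235 mm long, 70 g, 20 mm high (grips 32): dark pivot at one end, two steel arms opening sideways, a teal grip plate on each. Origin: midway between the grip plates, on the underside; x axis from the pivot to the jaws, y left, z up. Pivot at x = -90 mm; the jaws cup a round part centred at x = +100 mm; 103 mm wide over the open jaws
- tongs_grip (a point): point midway between the grip plates, 16 mm above the tongs' underside; axes as the tongs. Hold here, a finger outside each plate, closing along y. Plates: 56 mm long, z 0 to 32 mm, 64 mm over their outsides when open, 42 to 46 mm when the jaws hold a 52 mm part. A spring pushes each plate outwards, about 5 N open, 8 N closed
- tongs_jaw (a point): point where the centre of a round part lies between the jaws: 100 mm ahead of the grip, 10 mm above the tongs' underside (mid height of the jaws); axes as the tongs. The jaws move 2.1 times as far as the grip plates. Squeezed lightly to 54 mm over the plates, the tongs can be carried still open about 12 mm each side of a 52 mm part
- tongs_left (a joint): closing angle of the left tong arm: 0 open, as at rest; grows as it is squeezed, about 0.11 rad when the jaws hold a 52 mm part, at most 0.22; the right arm follows equally, and the spring opens both when the squeeze is eased
- strainer_mid: white enamel coffee strainer, a round cap 52 mm in diameter and 30 mm high with a perforated top (outside straight, upright and smooth); the middle one of the three sizes, the only one that fits the pot: its mouth is 56 mm wide. It stands loose on the board. Origin: centre of its underside, z up
- strainer_small: white enamel coffee strainer, a round cap 42 mm in diameter and 30 mm high with a perforated top (outside straight, upright and smooth); the smallest of three, too small for the pot. It stands loose on the board. Origin: centre of its underside, z up
- strainer_large: white enamel coffee strainer, a round cap 64 mm in diameter and 30 mm high with a perforated top (outside straight, upright and smooth); the largest of three, too large for the pot. It stands loose on the board. Origin: centre of its underside, z up
- board: fixed wooden board 130 x 360 mm, 12 mm thick, on which the three strainers stand in a row along its long (own y) axis, 120 mm apart, in any order. Origin: centre of its underside; its x axis, across the row, points away from the robot
- pot: teal enamel coffee pot without lid, 95 mm high, 94 mm across the belly, 64 mm outside at the rim, loose (450 g), with a loop handle towards its own +y reaching 82 mm from the axis. Origin: centre of its underside
- pot_mouth (a point): centre of the pot's round mouth (56 mm wide inside) at rim height, 95 mm above the table
- mug: bystander: teal mug, 76 mm wide, 75 mm high; origin under its centre
- sugar_bowl: bystander: white bowl, 76 mm wide, 45 mm high; origin under its centre
- jam_jar: bystander: amber jar with brass cap, 64 mm wide, 90 mm high; origin under its centre
- pot_lid: bystander: teal lid with knob, 72 mm wide, 32 mm high; origin under its centre
- spoon: bystander: spoon lying flat near the robot, about 195 mm long and 20 mm high; origin under its middle
Not all that is in view belongs to the job. What is shaped like the tongs but red is not meant.

How it is judged (in metres and radians):
On the way, in this order (a step that is already met when the one before it is completed fails the run):
1. the gripper holds the tongs by the grips (contact force between the fingers and tongs above 1 N and distance between the grasp point and tongs_grip below 0.05 m), for 0.2 s.
2. the strainer that fits is held between the tongs' jaws and lifted clear of the board (contact force between tongs and strainer_mid above 0.5 N and contact force between the fingers and tongs above 1 N and height (world z) of strainer_mid above 0.03 m and distance between strainer_mid and tongs_jaw below 0.04 m), for 0.2 s.
At the end, for the whole second after the job is handed in: The 52 mm strainer is held in the tongs' jaws, the tongs in the gripper, both still: its centre within 22 mm of the mouth's axis, its underside 8 to 90 mm above the rim, level within 14 degrees; nothing touches the pot, and the fingers do not touch the strainer (contact force between tongs and strainer_mid above 0.5 N and contact force between the fingers and tongs above 1 N and horizontal distance between strainer_mid and pot_mouth below 0.022 m and z of strainer_mid in the frame of pot_mouth between 0.008 and 0.09 m and angle between strainer_mid's own z axis and vertical below 0.25 rad and distance between strainer_mid and tongs_jaw below 0.04 m and contact force between each of strainer_mid, tongs and pot below 0.05 N and contact force between the fingers and strainer_mid below 0.05 N and angle between pot's own z axis and vertical below 0.05 rad and linear speed of strainer_mid below 0.03 m/s); the arm keeps its last pose, push and grip.
It fails at once if the robot touches the fitting strainer itself (contact force between any of the fingers, the arm and strainer_mid above 0.3 N).
It fails at once if another strainer is moved by more than 25 mm or tipped (distance of any of strainer_small, strainer_large from where it was at the start of the episode above 0.025 m or angle between any of strainer_small, strainer_large's own z axis and vertical above 0.35 rad).
It fails at once if the pot is moved by more than 25 mm or tipped (distance of pot from where it was at the start of the episode above 0.025 m or angle between pot's own z axis and vertical above 0.35 rad).
It fails at once if another thing on the table is moved by more than 25 mm or tipped (distance of any of mug, sugar_bowl, jam_jar, pot_lid, spoon from where it was at the start of the episode above 0.025 m or angle between any of mug, sugar_bowl, jam_jar, pot_lid's own z axis and vertical above 0.35 rad).
It also fails if it takes over 48 s, if anything falls off the work surface, if the arm or the gripper's body presses on something with over 40 N, if the wrist force passes 120 N, or if a joint passes its speed limit or range.

## Robot

A 6-joint arm with a two-finger parallel gripper is mounted at the origin on the work surface. World frame = base frame: x ahead of the robot, y to its left, z up, the work surface at z = 0. Lengths are in mm, angles in rad, forces in N, time in s.
With the tool pointing down it reaches from about 250 to 800 mm from the base axis. Payload 8.5 kg.
Tool frame: the origin (TCP) lies between the finger pads; the fingertips stand 17 mm ahead of it and the grasp point (between the pads) lies 2 mm behind it; z points along the fingers, y is the line along which they close (so a half turn about z gives the same grasp; the last joint's range is limited). The gripper opens to 85 mm and grips with 20 to 120 N. Pads are 22 mm wide; open, the fingers measure 114 mm over their backs; the gripper's body (76 mm by 85 mm) begins 54 mm behind the grasp point. The pads swing forward as they close: fully open they stand 13 mm farther back than shut.
Start: joints at [-1.202, 0.238, -0.013, 1.319, 0, 1.571], TCP at [189.244, -489.661, 248.276] pointing down, gripper open.
Joint ranges: [-2.66, 2.66], [-1.03, 1.9], [-1.14, 1.46], [-1.82, 2.27], [-1.45, 1.34], [-3.14, 3.14]. Speed limits (rad/s): [2.22, 2.22, 2.79, 3.14, 3.14, 3.14].

## Interface

Orientations are given as a unit quaternion [x, y, z, w].
In Python, from station import robot gives the robot as it stands.
- The arm moves only by the tool move_arm, never from a script. Its argument "motion" is text: rows parted by semicolons, each of 7 numbers parted by spaces: the shift along the tool's x, y, z in mm, then the turn, a rotation vector about the tool's x, y, z in degrees, then the opening, from 0 (shut) to 1 (fully open). A call has 1 to 10 rows; each row shifts and turns the commanded pose from where the row before left it, along the tool's axes as they then stand; what a row does not reach is not made up. A row lasts 1/10 s, in which the tool goes at most 50 mm and 8.59 degrees, less where a joint would pass 70% of its speed; a pose out of reach is approached as far as the arm can. A call is refused whole if a number of a shift passes 50 or a number of a turn 8.59, either way. A call with a gripper value outside its range is refused whole. The fingers move at their own pace and stop on an object; "newtons" is the grip in N (left out, the last holds). Time passes only in rows, so rows that do not move let the fingers close. It gives the time, the measured TCP pose, the force, the opening and the grip force at its end, in the units of the state.
- robot.sense(): the state, without advancing time (a new reading comes with each control period).
- robot.capture(name): name is "scene" or "side" or "wrist"; returns a dict with "pixels" (480x640x3 uint8, red, green, blue), "fx", "fy", "cx", "cy" (pixels), "k1" (the pictures are not rectified: a ray, as slopes to the right and down, at radius r is drawn at 1 + k1 r^2 times it, then the intrinsics apply), "R" (3x3) and "t" (3): a world point X has camera coordinates R X + t; the wrist camera has in their place "tool_from_camera" (4x4, takes a point from camera to tool coordinates, whose origin is the TCP and whose axes are the flange's). Camera axes: x right, y down, z forward; pixel columns grow to the right and rows downward; lengths in mm; the calibration is good to about 2 mm. A picture is of the moment at which its call begins: read the wrist's pose just before it. There is no depth.
- robot.job_done(): hands the job in; it is judged then, once.
The state is a dict: "time_s": time; "qpos": joint angles; "joint_vel": joint speeds; "joint_efforts": joint torques, N m; "eef_pos": TCP position; "ee_rot": TCP orientation; "contact_force": force on the tool from outside, world axes, zero at the start; "moment": the same for the moment, N m; "grip_width": finger opening in mm; "grasp_force": force on a finger pad.
Only numpy, scipy, OpenCV 4.12 (cv2) and the standard library are available. Lean on these libraries where they do the work, as an engineer would, in place of code of your own. Each camera call takes 0.05 s, during which the arm holds its last target. There are 200 camera calls.

## Working session

There is one attempt and no reset: what is moved stays moved. The work goes in short steps, Python scripts to look and compute and a tool call to move; the robot and the scene stay as the last step left them, time stands still between calls to the robot, and variables do not carry over. Pictures are saved under pics/ and viewed, at most 10 in all, crops included, and the job is handed in when it is done.

Besides the shell and the picture viewer there is one more tool, called by a JSON object that holds its "api" and its "payload", one argument or row to a line. move_arm: Moves the arm, as the interface text tells. Its arguments: {"type":"object","properties":{"motion":{"type":"string"},"newtons":{"type":"number"}},"required":["motion"]}

```bash
ls; mkdir -p pics; python3 - <<'E'
from station import robot
import cv2,pickle
s=robot.sense();print(s)
d={}
for n in("scene","side"):
    c=robot.capture(n);d[n]=c;cv2.imwrite(f"pics/{n}0.png",c["pixels"][:,:,::-1])
    print(n,{k:v for k,v in c.items() if k!="pixels"})
pickle.dump(d,open("c0.pkl","wb"))
E
```

```text
pics
{'time_s': 0.0, 'qpos': array([-1.20200546e+00,  2.38753396e-01, -1.42175547e-02,  1.31920254e+00,
        4.05017725e-06,  1.57077632e+00]), 'joint_vel': array([-0.00150608,  0.00020144,  0.0018373 ,  0.00139989,  0.00036819,
        0.00035996]), 'joint_efforts': array([ 1.20787601e-03, -5.38778222e+01,  3.46437764e+01,  1.84100156e-02,
        3.12403756e-05,  1.34134905e-05]), 'eef_pos': array([ 189.12184894, -489.35035076,  247.70626162]), 'ee_rot': array([ 9.83045212e-01,  1.83362037e-01, -1.24255122e-04, -6.77279038e-04]), 'contact_force': array([ 0.0947424 ,  0.25060245, -0.64519521]), 'moment': array([-0.0162381 ,  0.03490958, -0.00153782]), 'grasp_force': 0.0, 'grip_width': 85.48079543557832}
scene {'fx': 512.7389895150502, 'fy': 512.7389895150502, 'cx': 315.8782931694414, 'cy': 249.53598013107091, 'k1': -0.01614682911908669, 'R': array([[ 0.42038185,  0.90704627,  0.02337018],
       [ 0.55050777, -0.23449612, -0.80121954],
       [-0.72126298,  0.34968362, -0.59791394]]), 't': array([-203.17395548, -253.96151585, 1577.14757595])}
side {'fx': 574.3297075645544, 'fy': 574.3297075645544, 'cx': 333.66962400519554, 'cy': 242.7409564971913, 'k1': -0.06602250232872468, 'R': array([[ 0.93900163, -0.34340923,  0.01860216],
       [-0.22426594, -0.65243504, -0.72390145],
       [ 0.26073114,  0.67557281, -0.68965256]]), 't': array([-579.68558457,  161.20152058, 1482.35753128])}
```

View pics/scene0.png

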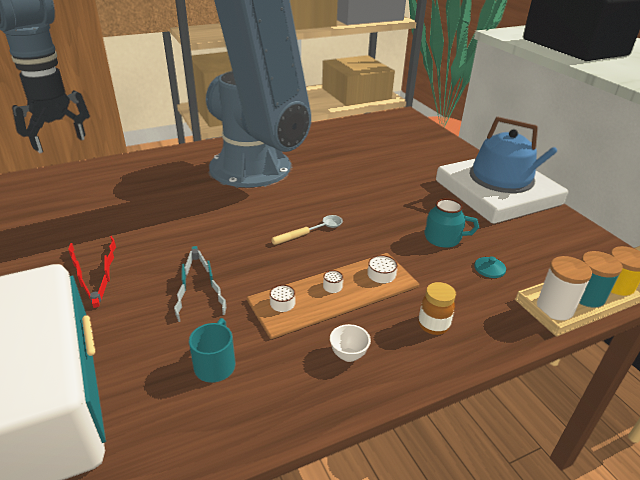

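View pics/side0.png

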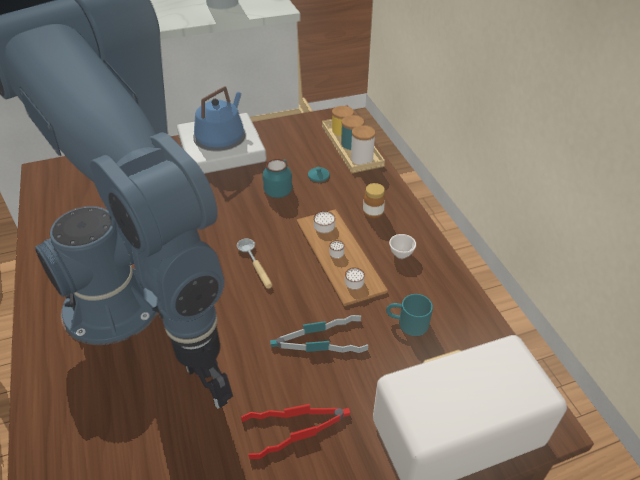

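The teal tongs have their pivot at scene (195,248) and side (275,343). The strainers are at scene (283,298), (333,281) and (382,269), with the small one in the middle, and the pot mouth is at scene (448,208). Next I'll turn these pixels into positions.

```bash
cat >h.py <<'E'
import numpy as np,cv2
from scipy.spatial.transform import Rotation as Ro
def rays(c,uv):
    K=np.array([[c["fx"],0,c["cx"]],[0,c["fy"],c["cy"]],[0,0,1]])
    uv=np.array(uv,float).reshape(-1,1,2)
    p=cv2.undistortPoints(uv,K,np.array([c["k1"],0,0,0])).reshape(-1,2)
    d=np.c_[p,np.ones(len(p))]@c["R"]
    return -c["R"].T@c["t"],d
def plane(c,uv,z):
    o,d=rays(c,uv);return o+d*((z-o[2])/d[:,2])[:,None]
def project(c,X):
    K=np.array([[c["fx"],0,c["cx"]],[0,c["fy"],c["cy"]],[0,0,1]])
    return cv2.projectPoints(np.array(X,float).reshape(-1,1,3),cv2.Rodrigues(c["R"])[0],c["t"],K,np.array([c["k1"],0,0,0]))[0].reshape(-1,2)
def wrist(robot):
    s=robot.sense();c=robot.capture("wrist")
    T=np.eye(4);T[:3,:3]=Ro.from_quat(s["ee_rot"]).as_matrix();T[:3,3]=s["eef_pos"]
    W=np.linalg.inv(T@c["tool_from_camera"]);c["R"]=W[:3,:3];c["t"]=W[:3,3];return s,c
E
python3 - <<'E'
import pickle,numpy as np,cv2
from h import *
d=pickle.load(open("c0.pkl","rb"))
np.set_printoptions(precision=1,suppress=True)
S,D=d["scene"],d["side"]
print("tongs sc",plane(S,[(195,248),(178,318),(223,312)],10).tolist())
print("tongs sd",plane(D,[(275,343),(360,319),(367,350)],10).tolist())
print("pot",plane(S,[(449,206)],95),plane(D,[(278,166)],95))
print("lid/mug/bowl/jam",plane(S,[(490,268),(212,372),(350,352),(436,325)],5))
for n,c in d.items():
    im=c["pixels"];hsv=cv2.cvtColor(im,cv2.COLOR_RGB2HSV)
    m=((hsv[...,1]<60)&(hsv[...,2]>120)).astype(np.uint8)
    m=cv2.morphologyEx(m,cv2.MORPH_CLOSE,np.ones((5,5)))
    k,l,st,ce=cv2.connectedComponentsWithStats(m)
    for i in range(1,k):
        x,y,w,h,a=st[i]
        if 100<a<3000:
            p=plane(c,[(x,y+h/2),(x+w,y+h/2),ce[i]],27)
            if 250<p[2][0]<900 and abs(p[2][1])<500: print(n,st[i],"w",np.linalg.norm(p[0]-p[1]),p[2])
E
```

```text
tongs sc [[358.39532756202186, -260.1802590385912, 10.0], [577.3845570125669, -350.3209176175482, 10.0], [596.4674537287431, -262.39524340165946, 10.000000000000114]]
tongs sd [[368.5028565394023, -264.39523303670205, 10.0], [591.8245519807142, -263.31393983362307, 10.0], [572.0736355148829, -357.56047813253986, 10.0]]
pot [[546.1 323.7  95. ]] [[548.  317.3  95. ]]
lid/mug/bowl/jam [[ 695.8  349.5    5. ]
 [ 734.7 -324.8    5. ]
 [ 792.9  -71.9    5. ]
 [ 799.3  122.5    5. ]]
scene [309 215  34  15 224] w 85.82141763046522 [403.3  75.4  27. ]
scene [184 251   8  24 102] w 17.809669717648706 [ 431.1 -292.1   27. ]
scene [368 256  29  27 636] w 65.20947926771096 [622.4  97.7  27. ]
scene [ 537  269   52   51 1515] w 113.88452095573216 [853.7 398.4  27. ]
scene [323 271  20  22 349] w 43.26998399207791 [617.1 -22.7  27. ]
scene [212 280  15  35 145] w 30.852140953764856 [ 566.4 -258.8   27. ]
scene [174 284  11  38 176] w 22.258460488544273 [ 546.1 -338.4   27. ]
scene [270 286  25  26 541] w 51.61060038389284 [ 623.6 -143.    27. ]
scene [419 308  34  23 393] w 68.51387766405327 [807.  107.6  27. ]
scene [ 330  324   41   38 1155] w 77.50924308942855 [786.8 -71.5  27. ]
side [347 136  28  29 557] w 96.07216496354022 [866.  402.3  27. ]
side [363 201  22  14 177] w 66.97997316439626 [781.1 104.1  27. ]
side [314 212  21  21 378] w 61.794140913406984 [622.   97.4  27. ]
side [389 234  27  25 511] w 76.75314421553718 [798.2 -67.5  27. ]
side [237 238  19  23 227] w 53.03397945274306 [381.5  72.6  27. ]
side [329 241  15  18 215] w 41.9907036313443 [616.7 -22.3  27. ]
side [345 268  19  21 330] w 50.68965284956562 [ 622.8 -142.6   27. ]
side [325 315  36  14 204] w 89.33772502519925 [ 544.3 -265.8   27. ]
side [276 329  30  21 316] w 72.22371358164044 [ 405.7 -282.    27. ]
side [329 344  39   9 232] w 92.9694750274248 [ 526.5 -348.1   27. ]
```

The mid strainer measures 51 mm wide and is at (623,-143), at the near end of the row. The tongs' axis runs from (363,-262) towards (583,-308), so their yaw is about -12° and the grip is near (451,-281). The pot is near (547,320). I'm moving above the grip now.

{"api": "move_arm", "payload": {
  "motion": "40 -12.5 0 0 0 0 1;40 -12.5 0 0 0 0 1;40 -12.5 0 0 0 0 1;40 -12.5 0 0 0 0 1;40 -12.5 0 0 0 0 1;40 -12.5 0 0 0 0 1;40 -12.5 20 0 0 0 1;39 -12.5 20 0 0 0 1;0 0 0 0 0 8.5 1;0 0 0 0 0 8.5 1"
}}

```text
time_s: 1.1
eef_pos: [451.2, -279.9, 207.0]
ee_rot: [0.999, 0.035, -0.001, -0.001]
contact_force: [-0.1, -0.3, -0.1]
grip_width: 85.6
grasp_force: 0.0
```

{"api": "move_arm", "payload": {
  "motion": "0 0 0 0 0 8.5 1;0 0 0 0 0 7.6 1;0 0 0 0 0 0 1;0 0 0 0 0 0 1;0 0 0 0 0 0 1"
}}

```text
time_s: 1.6
eef_pos: [450.6, -281.4, 208.2]
ee_rot: [0.995, -0.103, -0.0, -0.0]
contact_force: [0.4, -0.2, 0.2]
grip_width: 85.1
grasp_force: 0.0
```

```bash
python3 - <<'E'
from station import robot
from h import *
import pickle
s,c=wrist(robot);pickle.dump((s,c),open("c1.pkl","wb"))
print(s["eef_pos"],s["ee_rot"],c["tool_from_camera"])
cv2.imwrite("pics/w1.png",c["pixels"][:,:,::-1])
E
```

```text
[ 450.64058472 -281.39269344  208.18400155] [ 9.94700207e-01 -1.02817661e-01 -1.31399635e-04 -1.01933008e-04] [[ 1.10026033e-03 -9.52189259e-01 -3.05506800e-01  7.85624229e+01]
 [ 9.99999242e-01  1.21663859e-03 -1.90538179e-04 -9.32609922e-01]
 [ 5.53119771e-04 -3.05506359e-01  9.52189875e-01 -1.26291784e+02]
 [ 0.00000000e+00  0.00000000e+00  0.00000000e+00  1.00000000e+00]]
```

View pics/w1.png

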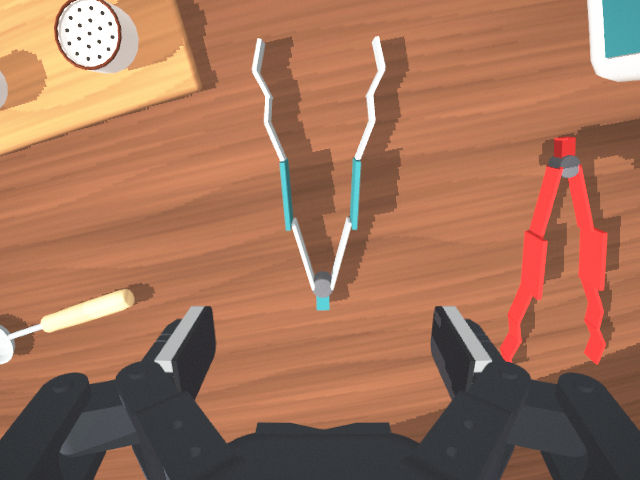

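The tongs are upright in the wrist view, with teal plates at columns 287 and 356 (rows 160-228) and the pivot at (322,290). The strainer at (90,33) is the mid one. Next I'll locate the grip.

```bash
python3 - <<'E'
from h import *
import pickle
np.set_printoptions(precision=1,suppress=True)
s,c=pickle.load(open("c1.pkl","rb"))
hsv=cv2.cvtColor(c["pixels"],cv2.COLOR_RGB2HSV)
m=cv2.inRange(hsv,(80,70,60),(100,255,255))
k,l,st,ce=cv2.connectedComponentsWithStats(m)
g=[]
for i in range(1,k):
    if st[i][4]>80:
        p=plane(c,[ce[i]],20)[0];print(st[i],p)
        if 200<ce[i][0]<400 and ce[i][1]<250:g.append(p)
g=(g[0]+g[1])/2
piv=plane(c,[(322,290)],20)[0]
print("grip",g,"pivot",piv,np.linalg.norm(g-piv),"yaw",np.degrees(np.arctan2(*(g-piv)[1::-1])))
j=plane(c,[(259,40),(377,40)],20);j2=j.mean(0);print("tips",j,"yaw",np.degrees(np.arctan2(*(j2-piv)[1::-1])))
R=Ro.from_quat(s["ee_rot"]).as_matrix();print("tool yaw",np.degrees(np.arctan2(R[1,0],R[0,0])),"shift tool",R.T@(g-s["eef_pos"]))
print("strainer top",plane(c,[(88,33)],42))
E
```

```text
[ 602    0   38   58 1991] [ 552.8 -543.9   20. ]
[280 159  13  72 548] [ 472.8 -253.4   20. ]
[350 158  11  72 531] [ 462.  -310.1   20. ]
[317 296  12  14 155] [ 366.3 -262.5   20. ]
grip [ 467.4 -281.8   20. ] pivot [ 379.4 -264.8   20. ] 89.67325029681018 yaw -10.92210922276752
tips [[ 593.2 -260.3   20. ]
 [ 574.8 -348.3   20. ]] yaw -10.930764918005805
tool yaw -11.802893086043781 shift tool [ 16.6  -3.  188.2]
strainer top [[ 623.  -141.9   42. ]]
```

{"api": "move_arm", "payload": {
  "motion": "16.5 -3 0 0 0 -0.9 1;0 0 40 0 0 0 1;0 0 40 0 0 0 1;0 0 40 0 0 0 1;0 0 30 0 0 0 1;0 0 20 0 0 0 1;0 0 12 0 0 0 1;0 0 0 0 0 0 1;0 0 0 0 0 0 1",
  "newtons": 25
}}

```text
time_s: 2.55
eef_pos: [467.9, -282.1, 27.0]
ee_rot: [0.995, -0.096, 0.0, 0.0]
contact_force: [0.2, -0.5, 0.1]
grip_width: 85.5
grasp_force: 0.0
```

{"api": "move_arm", "payload": {
  "motion": "0 0 0 0 0 0 0.75;0 0 0 0 0 0 0.68;0 0 0 0 0 0 0.63;0 0 0 0 0 0 0.63;0 0 0 0 0 0 0.63;0 0 0 0 0 0 0.63;0 0 0 0 0 0 0.63;0 0 0 0 0 0 0.63",
  "newtons": 25
}}

```text
time_s: 3.35
eef_pos: [468.8, -282.6, 27.9]
ee_rot: [0.995, -0.096, 0.002, 0.001]
contact_force: [0.4, -0.8, 6.9]
grip_width: 54.0
grasp_force: 7.6
```

{"api": "move_arm", "payload": {
  "motion": "0 0 -5 0 0 0 0.63;0 0 -15 0 0 0 0.63;0 0 -25 0 0 0 0.63;0 0 -25 0 0 0 0.63;0 0 -20 0 0 0 0.63;0 0 -10 0 0 0 0.63;0 0 0 0 0 0 0.63;0 0 0 0 0 0 0.63"
}}

```text
time_s: 4.15
eef_pos: [467.2, -281.7, 125.7]
ee_rot: [0.995, -0.096, -0.0, -0.0]
contact_force: [0.1, 1.2, -0.4]
grip_width: 53.9
grasp_force: 5.9
```

```bash
python3 - <<'E'
from station import robot
from h import *
import pickle
s,c=wrist(robot);d=robot.capture("side");pickle.dump((s,c,d),open("c2.pkl","wb"))
print(s["eef_pos"],s["ee_rot"],s["grasp_force"])
v=np.hstack([cv2.resize(c["pixels"],(400,300)),cv2.resize(d["pixels"][220:440,180:473],(400,300))])
cv2.imwrite("pics/w2.png",v[:,:,::-1])
E
```

```text
[ 467.21448298 -281.65219323  125.74005527] [ 9.95340679e-01 -9.64200131e-02 -2.82667005e-04 -1.84041750e-04] 5.908888131380081
```

View pics/w2.png

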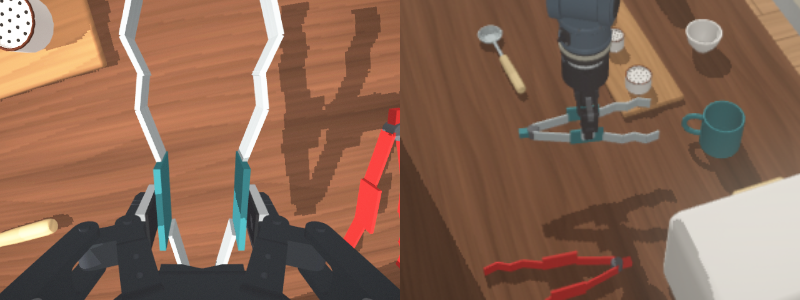

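The tongs hang in the gripper, still open. I'll check their pitch by projecting the expected pivot and tips into the side view, where I read about (269,317), (363,294) and (369,319).

```bash
python3 - <<'E'
from h import *
import pickle
np.set_printoptions(precision=1,suppress=True)
s,c,d=pickle.load(open("c2.pkl","rb"))
yaw=np.radians(-11.0);g=s["eef_pos"]*[1,1,0]
R=Ro.from_euler('z',yaw).as_matrix()
for p in(-6,0,6):
  P=Ro.from_euler('y',-p,degrees=True).as_matrix() # + = jaws up
  L=np.array([[-95,0,-18],[125,40,-18],[125,-40,-18]])
  X=g+[0,0,126]+(L@P.T)@R.T
  print(p,project(d,X).tolist())
im=d["pixels"];cv2.imwrite("pics/s2.png",cv2.resize(im[270:360,250:390],None,fx=5,fy=5)[:,:,::-1])
# where strainer is now in the wrist picture
print(project(c,[[623,-142.5,42]]))
E
```

```text
-6 [[274.09444107408723, 313.9410260551642], [363.3763349495313, 297.2868947825486], [370.04601194470064, 323.04292648226703]]
0 [[274.91596367226396, 316.6359627102574], [364.71397900852526, 293.6348751632196], [371.4850884616538, 319.4084112500109]]
6 [[276.17093061183755, 319.19885623604375], [365.51297225828864, 289.94240575028743], [372.3657355549445, 315.73790844257337]]
[[14.1 32.2]]
```

View pics/s2.png

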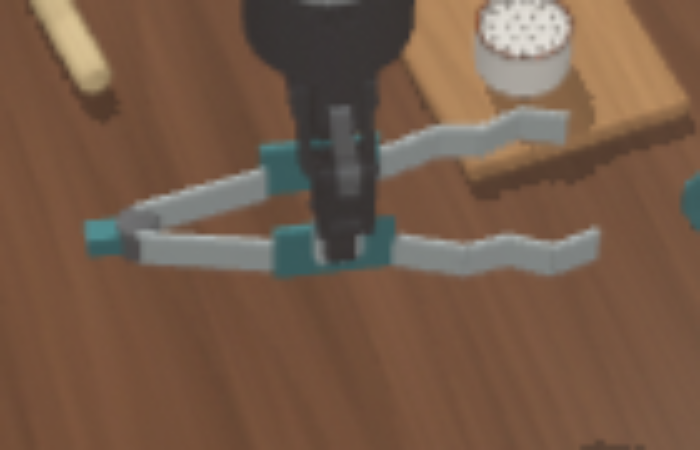

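The tongs are level to about 1°. In the wrist view the cup vertices are at about (197,59) and (442,59), so I can take the jaw centre from them.

```bash
python3 - <<'E'
from h import *
import pickle
np.set_printoptions(precision=1,suppress=True)
s,c,d=pickle.load(open("c2.pkl","rb"))
v=plane(c,[(197,59),(442,59)],118);j=v.mean(0)
R=Ro.from_quat(s["ee_rot"]).as_matrix()
print(v,j,"in tool",R.T@(j-s["eef_pos"]),"span",np.linalg.norm(v[0]-v[1]))
jw=(R.T@(j-s["eef_pos"]))[:2]
# target yaw: radial through strainer
for n,P in(("str",np.array([623,-142.5])),("pot",np.array([547,320.]))):
    yaw=np.arctan2(P[1],P[0]);x=np.array([np.cos(yaw),np.sin(yaw)]);y=np.array([np.sin(yaw),-np.cos(yaw)])
    t=P-x*jw[0]-y*jw[1];print(n,np.degrees(yaw),"tcp",t,"tool shift before turn",R.T@np.r_[t-s["eef_pos"][:2],0])
E
```

```text
[[ 570.8 -258.6  118. ]
 [ 555.4 -337.9  118. ]] [ 563.1 -298.2  118. ] in tool [97.3 -2.1  7.7] span 80.82902359994699
str -12.883741382089722 tcp [ 527.7 -122.9] tool shift before turn [  28.9 -167.4    0. ]
pot 30.328024311040096 tcp [464.1 269. ] tool shift before turn [-108.7 -539.8    0.2]
```

{"api": "move_arm", "payload": {
  "motion": "6 -34 0 0 0 0.4 0.63;6 -34 0 0 0 0.4 0.63;6 -34 0 0 0 0.4 0.63;6 -34 0 0 0 0.4 0.63;5 -31 0 0 0 0.3 0.63;0 0 10 0 0 0 0.63;0 0 10 0 0 0 0.63;0 0 0 0 0 0 0.63;0 0 0 0 0 0 0.63;0 0 0 0 0 0 0.63"
}}

```text
time_s: 5.25
eef_pos: [530.0, -125.2, 106.3]
ee_rot: [0.994, -0.114, -0.0, -0.0]
contact_force: [-0.1, -0.3, -0.7]
grip_width: 54.0
grasp_force: 5.9
```

```bash
python3 - <<'E'
from station import robot
from h import *
import pickle
np.set_printoptions(precision=1,suppress=True)
s,c=wrist(robot);d=robot.capture("side");e=robot.capture("scene");pickle.dump((s,c,d,e),open("c3.pkl","wb"))
print(s["eef_pos"],s["ee_rot"],s["grasp_force"])
jw=s["eef_pos"]+Ro.from_quat(s["ee_rot"]).as_matrix()@[97.3,-2.1,18];print("jaw",jw)
f=lambda i,p:cv2.resize(i[max(0,p[1]-75):max(0,p[1]-75)+150,p[0]-100:p[0]+100],(400,300))
v=np.vstack([np.hstack([cv2.resize(c["pixels"],(400,300)),f(d["pixels"],(350,275))]),np.hstack([f(e["pixels"],(280,280)),np.zeros((300,400,3),np.uint8)])])
cv2.imwrite("pics/w3.png",v[:,:,::-1])
E
```

```text
[ 530.  -125.2  106.3] [ 1.  -0.1 -0.  -0. ] 5.919817462563515
jaw [ 625.2 -145.2   88.3]
```

View pics/w3.png

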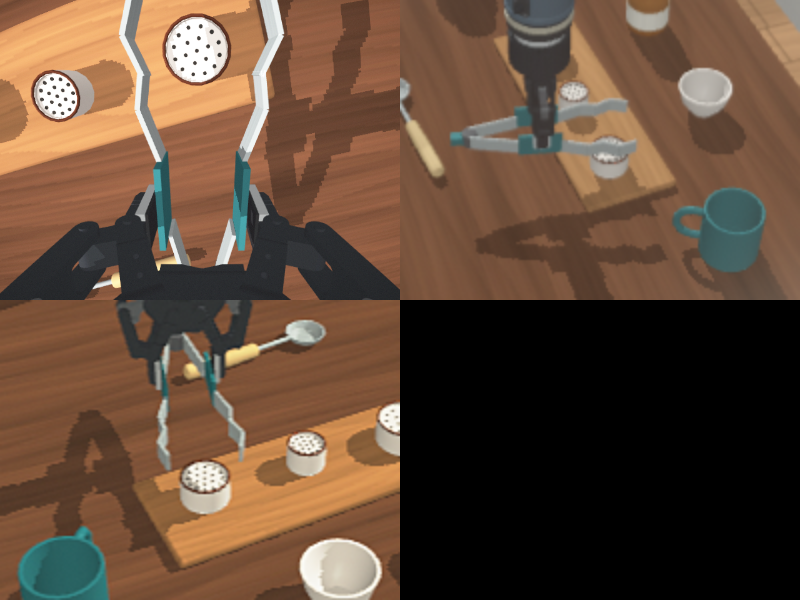

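The strainer's top is at wrist (315,78), nearly midway between the jaws. I'll confirm that before going down.

```bash
python3 - <<'E'
from h import *
import pickle
np.set_printoptions(precision=1,suppress=True)
s,c,d,e=pickle.load(open("c3.pkl","rb"))
hsv=cv2.cvtColor(c["pixels"],cv2.COLOR_RGB2HSV)
m=cv2.inRange(hsv,(0,0,180),(180,40,255));m=cv2.morphologyEx(m,cv2.MORPH_CLOSE,np.ones((9,9)))
k,l,st,ce=cv2.connectedComponentsWithStats(m)
R=Ro.from_quat(s["ee_rot"]).as_matrix()
for i in range(1,k):
    if st[i][4]>2500:
        p=plane(c,[ce[i]],42)[0];print(st[i],ce[i],p,"in tool",R.T@(p-s["eef_pos"]))
print("jaw in tool",R.T@(plane(c,[(197,59),(442,59)],98).mean(0)-s["eef_pos"]))
E
```

```text
[ 384    0   71  258 5743] [421.1 118.2] [ 595.4 -188.3   42. ] in tool [78.  46.7 64.3]
[ 265   28   99  104 8034] [314.3  79.1] [ 624.2 -141.9   42. ] in tool [95.6 -5.1 64.3]
[  55  112   92   78 4622] [ 93.9 148.6] [619.2 -25.7  42. ] in tool [  64.4 -117.2   64.3]
jaw in tool [97.3 -2.2  8.3]
```

Shift x -1.5 and y -3, then descend 60.

{"api": "move_arm", "payload": {
  "motion": "-1.5 -3 10 0 0 0 0.63;0 0 20 0 0 0 0.63;0 0 15 0 0 0 0.63;0 0 10 0 0 0 0.63;0 0 5 0 0 0 0.63;0 0 0 0 0 0 0.63;0 0 0 0 0 0 0.63"
}}

```text
time_s: 6.1
eef_pos: [529.6, -121.8, 46.7]
ee_rot: [0.994, -0.112, 0.0, -0.0]
contact_force: [0.4, -0.5, -0.4]
grip_width: 54.0
grasp_force: 5.9
```

{"api": "move_arm", "payload": {
  "motion": "0 0 0 0 0 0 0.58;0 0 0 0 0 0 0.53;0 0 0 0 0 0 0.48;0 0 0 0 0 0 0.45;0 0 0 0 0 0 0.42;0 0 0 0 0 0 0.42;0 0 0 0 0 0 0.42;0 0 0 0 0 0 0.42",
  "newtons": 30
}}

```text
time_s: 6.9
eef_pos: [529.3, -121.7, 46.3]
ee_rot: [0.994, -0.112, 0.0, -0.0]
contact_force: [0.7, -0.2, -0.2]
grip_width: 42.3
grasp_force: 30.9
```

{"api": "move_arm", "payload": {
  "motion": "0 0 0 0 0 0 0.35;0 0 0 0 0 0 0.35;0 0 -5 0 0 0 0.35;0 0 -10 0 0 0 0.35;0 0 -15 0 0 0 0.35;0 0 -20 0 0 0 0.35;0 0 -15 0 0 0 0.35;0 0 -5 0 0 0 0.35;0 0 0 0 0 0 0.35;0 0 0 0 0 0 0.35"
}}

```text
time_s: 7.9
eef_pos: [529.0, -121.7, 115.9]
ee_rot: [0.994, -0.112, -0.0, -0.0]
contact_force: [0.4, -0.6, -1.1]
grip_width: 42.2
grasp_force: 30.8
```

```bash
python3 - <<'E'
from station import robot
from h import *
import pickle
np.set_printoptions(precision=1,suppress=True)
s,c=wrist(robot);d=robot.capture("side");e=robot.capture("scene");pickle.dump((s,c,d,e),open("c4.pkl","wb"))
print(s["eef_pos"],s["ee_rot"],s["grasp_force"],s["grip_width"])
f=lambda i,p:cv2.resize(i[max(0,p[1]-75):max(0,p[1]-75)+150,p[0]-100:p[0]+100],(400,300))
v=np.vstack([np.hstack([cv2.resize(c["pixels"],(400,300)),f(d["pixels"],(350,255))]),np.hstack([f(e["pixels"],(280,260)),f(e["pixels"],(450,220))])])
cv2.imwrite("pics/w4.png",v[:,:,::-1])
E
```

```text
[ 529.  -121.7  115.9] [ 1.  -0.1 -0.  -0. ] 30.84607597673312 42.23457433200746
```

View pics/w4.png

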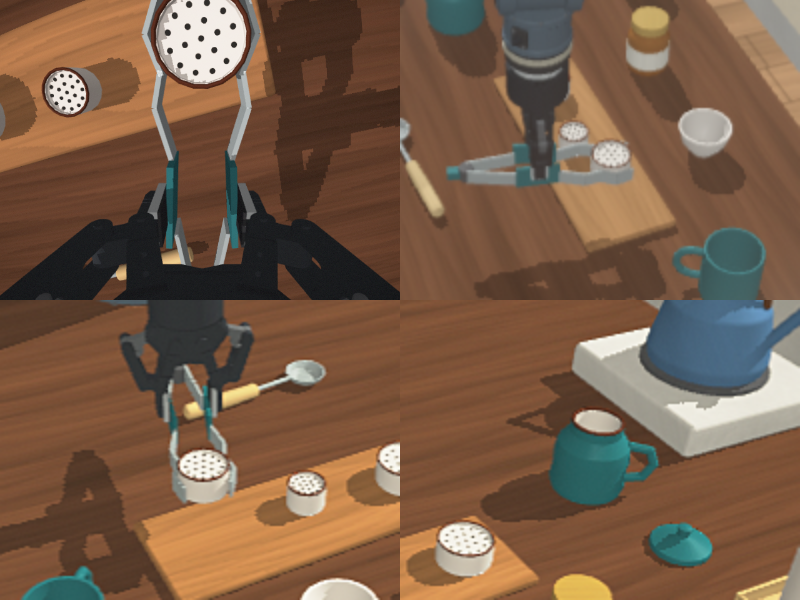

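The strainer is held level and lifted, and the pot mouth is at scene (449,205). Next I'll work out the strainer's position in the tool frame and the carry to the pot.

```bash
python3 - <<'E'
from h import *
import pickle
np.set_printoptions(precision=1,suppress=True)
s,c,d,e=pickle.load(open("c4.pkl","rb"))
R=Ro.from_quat(s["ee_rot"]).as_matrix()
P=plane(c,[(325,63)],111.5)[0];w=plane(c,[(240,63),(408,63)],111.5);print("strainer",P,"width",np.linalg.norm(w[0]-w[1]))
j=R.T@(P-s["eef_pos"]);print("tool",j,"yaw",np.degrees(np.arctan2(R[1,0],R[0,0])),"side",plane(d,[(350+(611-600)/2,180+(154/2))],111.5))
S=e
for n,cc in(("scene",e),("side",d)):
    hsv=cv2.cvtColor(cc["pixels"],cv2.COLOR_RGB2HSV)
M=np.array([547,320.]);yaw=np.radians(30);x=np.array([np.cos(yaw),np.sin(yaw)]);y=np.array([x[1],-x[0]])
t=M-x*j[0]-y*j[1];print("tcp target",t,np.hypot(*t),np.degrees(np.arctan2(t[1],t[0])),"now",np.hypot(*s["eef_pos"][:2]),np.degrees(np.arctan2(s["eef_pos"][1],s["eef_pos"][0])))
print("plate near corner",plane(e,[(437,175),(485,216)],30),"kettle",plane(e,[(503,188)],40))
E
```

```text
strainer [ 621.7 -142.6  111.5] width 53.95642966552344
tool [95.1 -0.3  4.4] yaw -12.917198089955333 side [[ 621.2 -146.1  111.5]]
tcp target [464.8 272.2] 538.60038282066 30.35123754138168 now 542.7699586368396 -12.956904654312263
plate near corner [[308.9 471.5  30. ]
 [541.2 456.3  30. ]] kettle [[457.4 587.1  40. ]]
```

{"api": "move_arm", "payload": {
  "motion": "0 0 -10 0 0 0 0.35;0 0 -20 0 0 0 0.35;0 0 -18 0 0 0 0.35;0 0 -8 0 0 0 0.35;-0.2 -9.5 0 0 0 -1 0.35;-0.6 -18.9 0 0 0 -2 0.35;-1.1 -29.4 0 0 0 -3.1 0.35;-1.1 -29.4 0 0 0 -3.1 0.35;-1.1 -29.4 0 0 0 -3.1 0.35;-1.1 -29.4 0 0 0 -3.1 0.35"
}}

```text
time_s: 9.05
eef_pos: [540.5, 25.2, 171.3]
ee_rot: [1.0, 0.023, -0.001, -0.0]
contact_force: [0.5, -0.1, -2.0]
grip_width: 42.0
grasp_force: 30.9
```

{"api": "move_arm", "payload": {
  "motion": "-1.1 -29.4 0 0 0 -3.1 0.35;-1.1 -29.4 0 0 0 -3.1 0.35;-1.1 -29.4 0 0 0 -3.1 0.35;-1.1 -29.4 0 0 0 -3.1 0.35;-1.1 -29.4 0 0 0 -3.1 0.35;-1.1 -29.4 0 0 0 -3.1 0.35;-0.6 -18.9 0 0 0 -2 0.35;0 0 0 0 0 0 0.35;0 0 0 0 0 0 0.35"
}}

```text
time_s: 9.95
eef_pos: [495.4, 212.4, 171.8]
ee_rot: [0.98, 0.201, -0.0, -0.0]
contact_force: [-0.2, 0.3, -1.8]
grip_width: 41.8
grasp_force: 30.9
```

```bash
python3 - <<'E'
from station import robot
from h import *
import pickle
np.set_printoptions(precision=1,suppress=True)
s,c=wrist(robot);d=robot.capture("side");e=robot.capture("scene");pickle.dump((s,c,d,e),open("c5.pkl","wb"))
R=Ro.from_quat(s["ee_rot"]).as_matrix()
print(s["eef_pos"],s["grasp_force"],s["grip_width"],"strainer",s["eef_pos"]+R@[95.1,-.3,4.4],"yaw",np.degrees(np.arctan2(R[1,0],R[0,0])))
f=lambda i,p:cv2.resize(i[max(0,p[1]-75):max(0,p[1]-75)+150,p[0]-100:p[0]+100],(400,300))
v=np.vstack([np.hstack([cv2.resize(c["pixels"],(400,300)),f(d["pixels"],(280,165))]),np.hstack([f(e["pixels"],(430,200)),np.zeros((300,400,3),np.uint8)])])
cv2.imwrite("pics/w5.png",v[:,:,::-1])
E
```

```text
[495.4 212.4 171.8] 30.871403811033815 41.84173033176081 strainer [582.7 250.1 167.3] yaw 23.19501288141157
```

View pics/w5.png

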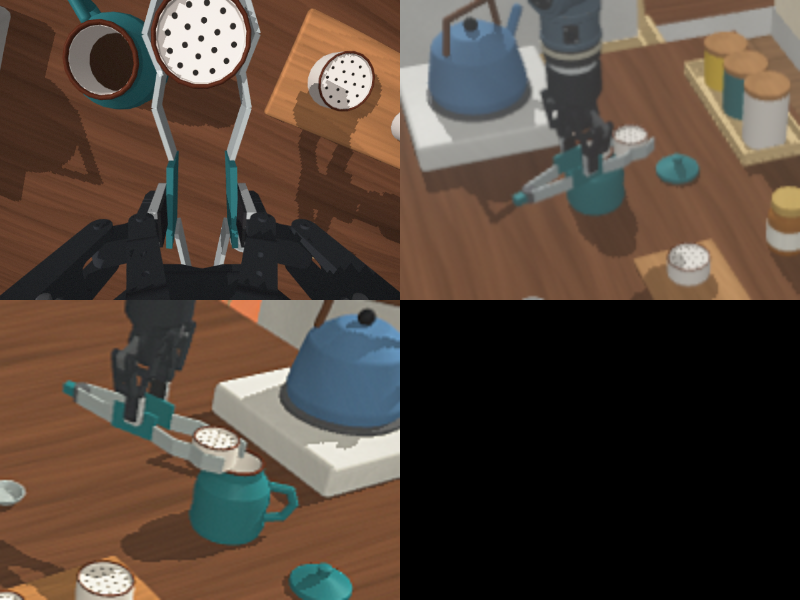

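Still short of the pot. The wrist view shows the mouth clearly at about (163,96), so I'll use it to correct.

```bash
python3 - <<'E'
from h import *
import pickle
np.set_printoptions(precision=1,suppress=True)
s,c,d,e=pickle.load(open("c5.pkl","rb"))
R=Ro.from_quat(s["ee_rot"]).as_matrix()
M=plane(c,[(163,96)],95)[0]
P=plane(c,[(325,62)],167)[0]
q=plane(c,[(104,96),(222,96)],95);print("mouth",M,"strainer",P,"rim w",np.linalg.norm(q[0]-q[1]))
print("tool shift no turn",R.T@np.r_[(M-P)[:2],0])
E
```

```text
mouth [545.4 324.   95. ] strainer [583.6 250.1 167. ] rim w 62.55802102757926
tool shift no turn [ -6.  -83.    0.1]
```

{"api": "move_arm", "payload": {
  "motion": "-1 -10 0 0 0 0 0.35;-1 -20 0 0 0 0 0.35;-2 -25 0 0 0 0 0.35;-1 -18 0 0 0 0 0.35;-1 -9 0 0 0 0 0.35;0 0 0 0 0 0 0.35;0 0 0 0 0 0 0.35;0 0 0 0 0 0 0.35;0 0 0 0 0 0 0.35;0 0 0 0 0 0 0.35"
}}

```text
time_s: 11.1
eef_pos: [473.9, 247.5, 173.6]
ee_rot: [0.973, 0.23, -0.004, -0.016]
contact_force: [0.3, 0.2, -0.3]
grip_width: 42.3
grasp_force: 30.9
```

```bash
python3 - <<'E'
from station import robot
from h import *
import pickle
np.set_printoptions(precision=1,suppress=True)
s,c=wrist(robot);d=robot.capture("side");e=robot.capture("scene")
R=Ro.from_quat(s["ee_rot"]).as_matrix()
print(s["eef_pos"],s["joint_vel"],s["grasp_force"],s["grip_width"],"strainer",plane(c,[(325,62)],167))
f=lambda i,p:cv2.resize(i[max(0,p[1]-75):max(0,p[1]-75)+150,p[0]-100:p[0]+100],(400,300))
v=np.vstack([np.hstack([cv2.resize(c["pixels"],(400,300)),f(d["pixels"],(280,165))]),np.hstack([f(e["pixels"],(430,200)),np.zeros((300,400,3),np.uint8)])])
cv2.imwrite("pics/w6.png",v[:,:,::-1])
E
```

```text
[473.9 247.5 173.6] [ 0.  0.  0. -0.  0.  0.] 30.870960876345634 42.343063701997586 strainer [[560.  290.6 167. ]]
```

View pics/w6.png

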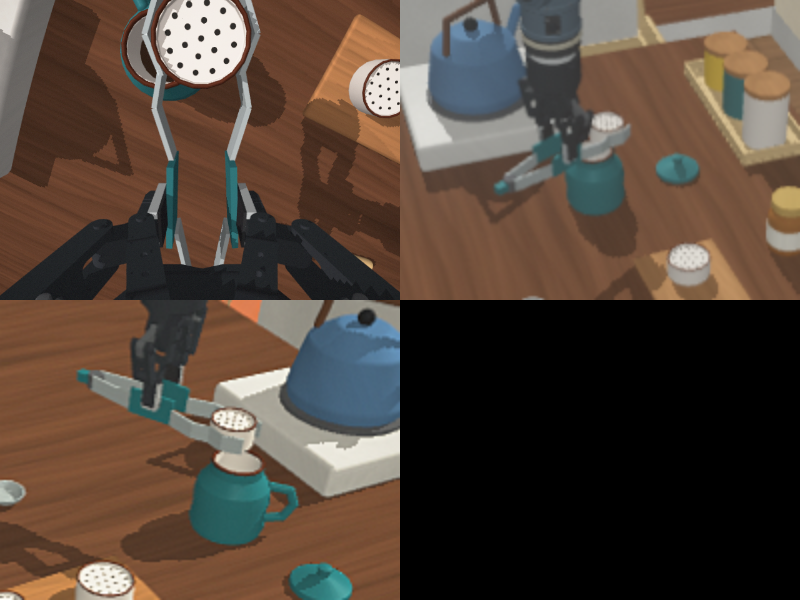

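The arm moved only half as far as commanded and tilted slightly, so I'm checking the joints against their limits.

```bash
python3 - <<'E'
from station import robot
from h import *
import pickle
np.set_printoptions(precision=3,suppress=True)
s=robot.sense();print(s["qpos"],s["contact_force"],s["joint_efforts"])
R=Ro.from_quat(s["ee_rot"]).as_matrix();print(R)
for f in("c4.pkl","c5.pkl"):
    print(pickle.load(open(f,"rb"))[0]["qpos"])
E
```

```text
[ 0.464  0.29  -0.138  1.143  0.033  3.141] [ 1.225 -0.293 -1.55 ] [ -0.012 -56.888  33.458  -0.045   0.143  -0.001]
[[ 0.894  0.447 -0.015]
 [ 0.447 -0.894  0.03 ]
 [ 0.    -0.033 -0.999]]
[-0.226  0.346 -0.214  1.012  0.001  3.141]
[ 0.405  0.299 -0.129  1.144  0.001  3.141]
```

Joint 6 is at its limit. The tool's yaw must stay above the arm's azimuth, so I'll turn it left, undo the 2° tilt and then shift.

{"api": "move_arm", "payload": {
  "motion": "0 0 0 -0.6 0 -2 0.35;0 0 0 -0.7 0 -2 0.35;0 0 0 -0.6 0 -2 0.35;0 0 0 0 0 -2 0.35;1.5 -4 0 0 0 0 0.35;2.5 -7 0 0 0 0 0.35;2 -7 0 0 0 0 0.35;1 -3 0 0 0 0 0.35;0 0 0 0 0 0 0.35;0 0 0 0 0 0 0.35"
}}

```text
time_s: 12.25
eef_pos: [467.5, 269.1, 173.6]
ee_rot: [0.955, 0.297, 0.001, -0.0]
contact_force: [0.2, -0.7, -1.3]
grip_width: 41.8
grasp_force: 30.9
```

```bash
python3 - <<'E'
from station import robot
from h import *
np.set_printoptions(precision=3,suppress=True)
s,c=wrist(robot);d=robot.capture("side");e=robot.capture("scene")
R=Ro.from_quat(s["ee_rot"]).as_matrix()
print(s["eef_pos"],s["qpos"],s["joint_vel"],s["grasp_force"],s["grip_width"],"toolz",R[:,2],"strainer",plane(c,[(325,62)],167))
f=lambda i,p:cv2.resize(i[max(0,p[1]-75):max(0,p[1]-75)+150,p[0]-100:p[0]+100],(400,300))
v=np.vstack([np.hstack([cv2.resize(c["pixels"],(400,300)),f(d["pixels"],(280,165))]),np.hstack([f(e["pixels"],(430,200)),np.zeros((300,400,3),np.uint8)])])
cv2.imwrite("pics/w7.png",v[:,:,::-1])
E
```

```text
[467.505 269.082 173.585] [ 0.522  0.297 -0.128  1.145 -0.     3.06 ] [-0.007 -0.002 -0.002 -0.002 -0.001  0.   ] 30.87084498954937 41.77261328492079 toolz [ 0.002  0.001 -1.   ] strainer [[547.006 323.556 167.   ]]
```

View pics/w7.png

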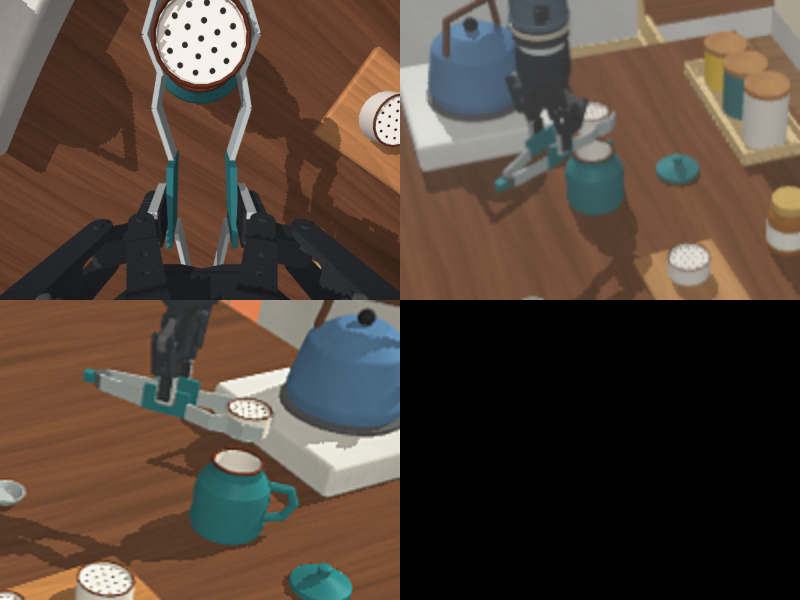

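The scene and wrist views agree: the strainer is at (547,323.5) over the mouth at (546,323), level and about 43 mm above the rim, with nothing touching the pot. The small sideways offset in the scene view is what perspective predicts. Handing in.

```bash
python3 -c "
from station import robot
print(robot.job_done())"
```

```text
the job is handed in; nothing more can be done
None
```

The 52 mm strainer is held level in the tongs, centred by camera to within a few millimetres over the pot's mouth and about 43 mm above the rim; the job was handed in at about 12 s, and no verdict came back.

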